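Load the tub chiller, slide its hatch shut and fasten the catch

TASK

Put the two green-lidded tubs upright, side by side, onto the sprung platform in the well of the white counter-top chiller. When their weight has lowered the platform, push the sliding hatch along its rails until it is fully shut against the blue frame, then swing the orange catch round until it lies straight across over the hatch. Leave the red-lidded tub and the other things on the table where they are.

Things in the scene. Friction and masses are not known exactly. Their poses are not given: they have to be found in the camera images.
- chest: white chiller fixed on the table, perhaps turned a little. Origin on the table under the centre of the well's opening, which is 190 mm along x and 140 mm along y. Casing x -120 to +120, y -130 to +275 mm, top 150 mm above the table. Rails along y at x = -114 and +114 mm stand to 166 mm. Grey patches on the platform at x = -44 and +44 mm, y = 0, are the tubs' places, tubs' long side along y
- frame_bar (a point): middle of the top face of the blue frame bar that the hatch closes against, and the catch's pivot: at x = 0, y = -105 mm of the chiller, 166 mm above the table; the bar is 216 mm along x, 50 mm along y
- platform_top (a point): centre of the top face of the sprung platform (184 x 134 mm) in the well; 108 mm above the table when empty; axes as the chiller's
- platform (a joint): how far the platform has sunk, m: 0 empty, at most 0.060. Damped spring, 170 N/m: sinks about 0.025 under one tub, 0.05 under two. Tubs on it pass under the hatch only when it has sunk more than about 0.040: with one tub alone the tub sticks out in the hatch's way
- hatch (a joint): opening of the hatch, m: 0 is fully shut against the blue frame, 0.19 fully open; it opens along the chiller's +y and is shut by pushing towards the chiller's -y; about 2.5 N of friction, stays where it is left
- hatch_bar (a point): centre of the black push bar on the hatch, a clear panel with dark edges (212 mm along x, 156 mm along y, underside 152 mm and top 160 mm above the table). The bar is 100 mm long along x, 14 mm thick along y, from 160 to 190 mm above the table; hatch shut, it is at x = 0, y = +15 mm of the chiller. Axes as the chiller's
- catch (a joint): turn of the orange catch, rad, clockwise seen from above: near 0 (-0.3 to 0.3 at the start) its arm lies along the blue frame, pointing to the chiller's -x; at 1.571 (its stop) it points to the chiller's +y, straight across over the hatch. About 1 N at the peg turns it; it stays where it is left
- catch_peg (a point): centre of the catch's upright orange peg, diameter 14 mm, from 176 to 202 mm above the table, standing on the end of the catch's arm 55 mm from its pivot (at x = 0, y = -105 mm of the chiller). The arm is 20 mm wide, its top 176 mm above the table
- tub1_mid (a point): closed white tub, green lid and green grip bar, about 0.45 kg. Lid 76 mm along its x, 95 mm along its y, its top 56 mm above the underside; the bar on the middle of the lid is 16 mm thick (x), 60 mm long (y), 26 mm tall; overall height 82 mm. This point is the centre, half-way up (41 mm above the underside). To be loaded; the two green tubs are alike
- tub2_mid (a point): closed white tub, green lid and green grip bar, about 0.45 kg. Lid 76 mm along its x, 95 mm along its y, its top 56 mm above the underside; the bar on the middle of the lid is 16 mm thick (x), 60 mm long (y), 26 mm tall; overall height 82 mm. This point is the centre, half-way up (41 mm above the underside). To be loaded; the two green tubs are alike
- tub_red_mid (a point): bystander, not to be loaded: closed white tub, red lid and red grip bar, about 0.45 kg. Lid 76 mm along its x, 95 mm along its y, its top 56 mm above the underside; the bar on the middle of the lid is 16 mm thick (x), 60 mm long (y), 26 mm tall; overall height 82 mm. This point is the centre, half-way up (41 mm above the underside)
- bottle_mid (a point): bystander: upright yellow bottle with a red cap, 56 mm across, 170 mm tall; this point is its centre, half-way up
- jar_mid (a point): bystander: upright amber jar with a steel lid, 60 mm across, 90 mm tall; this point is its centre, half-way up
- brush_grip (a point): bystander: brush, about 220 mm long with wooden handle, lying on the table; this point is on its handle

How it is judged:
By the outcome, as a careful person would: the job done as asked, in the order asked, and still so for the second after the job is handed in, with the robot touching nothing.
It also fails if it takes over 72 s, if anything falls off the work surface, if the arm or the gripper's body presses on something with over 40 N, if the wrist force passes 120 N, or if a joint passes its speed limit or range.

ROBOT

A 6-joint arm with a two-finger parallel gripper is mounted at the origin on the work surface. World frame = base frame: x ahead of the robot, y to its left, z up, the work surface at z = 0. Lengths are in m, angles in rad, forces in N, time in s.
With the tool pointing down it reaches from about 0.25 to 0.8 m from the base axis. Payload 8.5 kg.
Tool frame: the origin (TCP) lies at the very end of the fingers, on their centre line; the grasp point (between the pads) lies 19 mm behind it; z points along the fingers, y is the line along which they close (so a half turn about z gives the same grasp; the last joint's range is limited). The gripper opens to 85 mm and grips with 20 to 120 N. Pads are 22 mm wide; open, the fingers measure 114 mm over their backs; the gripper's body (76 mm by 85 mm) begins 54 mm behind the grasp point. The pads swing forward as they close: fully open they stand 13 mm farther back than shut.
Start: joints at [-1.296, 0.238, -0.013, 1.319, 0, 1.571], TCP at [0.142, -0.505, 0.231] pointing down, gripper open.
Joint ranges: [-2.66, 2.66], [-1.03, 1.9], [-1.14, 1.46], [-1.82, 2.27], [-1.45, 1.34], [-3.14, 3.14]. Speed limits (rad/s): [2.22, 2.22, 2.79, 3.14, 3.14, 3.14].

INTERFACE

Orientations are given as a unit quaternion [x, y, z, w].
In Python, from cell import arm, imaging gives the robot as it stands. The module is installed in compiled form; this text tells all that it offers.
- The arm moves only by the shell command python3 -m crank 'ROWS' [FORCE]. ROWS is JSON, a list of rows, each an object with "xyz": the shift along the world's x, y, z in mm, a list of three; "roll": the turn about the world's z in rad; "gripper": the closure, from 0 (fully open) to 1 (shut). In form: [{"xyz": [dx, dy, dz], "roll": roll, "gripper": gripper}, ...]. A call has 1 to 12 rows; each row shifts and turns the commanded pose from where the row before left it; what a row does not reach is not made up. A row lasts 1/8 s, in which the tool goes at most 62.5 mm and 10.7 degrees, less where a joint would pass 70% of its speed; a pose out of reach is approached as far as the arm can. A call with a gripper value outside its range is refused whole. The fingers move at their own pace and stop on an object; FORCE is the grip in N (left out, the last holds). Time passes only in rows, so rows that do not move let the fingers close. It gives the time, the measured TCP pose, the force, the opening and the grip force at its end, in the units of the state.
- arm.read_state(): the state, without advancing time (a new reading comes with each control period).
- imaging.get_image(name): name is "scene" or "top"; returns (picture, depth): 420x560x3 uint8, red, green, blue; 420x560 float32, m along the optical axis (not along the pixel's ray), 0 where there is no reading.
- imaging.camera_info(name): a dict with "fx", "fy", "cx", "cy" (pixels), "rvec" (rotation vector, rad) and "tvec" (3), from world to camera coordinates, as OpenCV has them. Camera axes: x right, y down, z forward; pixel columns grow to the right and rows downward; lengths in m; the calibration is good to about 2 mm. A picture is of the moment at which its call begins. camera_info takes no time and is no camera call.
- arm.job_done(): hands the job in; it is judged then, once.
The state is a dict: "t": time; "joint_pos": joint angles; "joint_velocities": joint speeds; "tau": joint torques, N m; "eef_pos": TCP position; "ee_rot": TCP orientation; "wrist_force": force on the tool from outside, world axes, zero at the start; "moment": the same for the moment, N m; "width": finger opening in m; "gripper_force": force on a finger pad.
Only numpy, scipy, OpenCV 4.12 (cv2) and the standard library are available. Lean on these libraries where they do the work, as an engineer would, in place of code of your own. Each camera call takes 0.05 s, during which the arm holds its last target. There are 200 camera calls.

## Working session

There is one attempt and no reset: what is moved stays moved. The work goes in short steps, Python scripts to look and compute and a shell command to move; the robot and the scene stay as the last step left them, time stands still between calls to the robot, and variables do not carry over. Pictures are saved under pics/ and viewed, at most 10 in all, crops included, and the job is handed in when it is done.

```bash
mkdir -p pics
cat > h.py <<'E'
import numpy as np, cv2
from cell import arm, imaging
def cam(n):
    c=imaging.camera_info(n); R=cv2.Rodrigues(np.array(c['rvec'],float))[0]
    return c,R,np.array(c['tvec'],float).ravel()
def cloud(n):
    im,d=imaging.get_image(n); c,R,t=cam(n)
    v,u=np.mgrid[:420,:560]
    P=np.dstack([(u-c['cx'])/c['fx']*d,(v-c['cy'])/c['fy']*d,d])
    return im,d,(P-t)@R   # world pts
def ray(n,u,v,z):
    c,R,t=cam(n); r=R.T@np.array([(u-c['cx'])/c['fx'],(v-c['cy'])/c['fy'],1]); o=-R.T@t
    return o+r*(z-o[2])/r[2]
def save(n,f): 
    im,_=imaging.get_image(n); cv2.imwrite('pics/'+f,im[...,::-1]); return im
E
python3 - <<'E'
from h import *
save('top','t0.png');save('scene','s0.png')
for n in('top','scene'):
    c,R,t=cam(n);print(n,c['fx'],-R.T@t,R[2])
print(arm.read_state())
E
```

```text
top 532.0558878920159 [ 0.46653758 -0.12482936  1.4004672 ] [ 0.08911224  0.01329006 -0.99593292]
scene 497.73577752374814 [1.07925418 0.49731743 0.82315867] [-0.49929614 -0.57104018 -0.65162603]
{'t': 0.1, 'joint_pos': array([-1.29596831e+00,  2.38746241e-01, -1.41586819e-02,  1.31920872e+00,
        9.04492026e-06,  1.57075243e+00]), 'joint_velocities': array([ 0.00104188, -0.00158068,  0.00107654, -0.0010613 ,  0.00115248,
       -0.00083885]), 'tau': array([-4.92067429e-04, -5.39720500e+01,  3.46998239e+01,  1.34076137e-02,
       -4.84141742e-05,  5.12590802e-06]), 'eef_pos': array([ 0.14237715, -0.50493963,  0.23073295]), 'ee_rot': array([ 9.90570321e-01,  1.37003669e-01, -8.57297703e-05, -6.53068145e-04]), 'wrist_force': array([0.00760755, 0.35356795, 0.0593292 ]), 'moment': array([ 0.07030917, -0.02650685, -0.01575557]), 'gripper_force': 0.0, 'width': 0.08549481378331292}
```

View pics/t0.png

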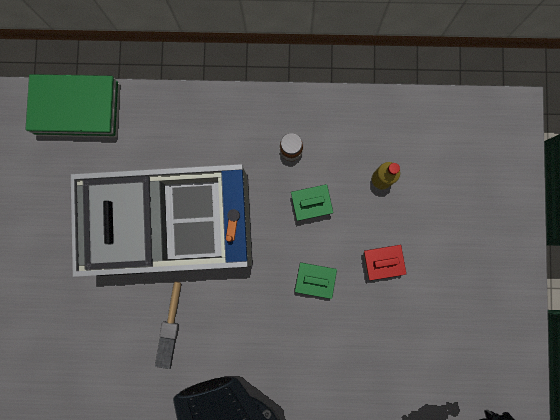

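View pics/s0.png

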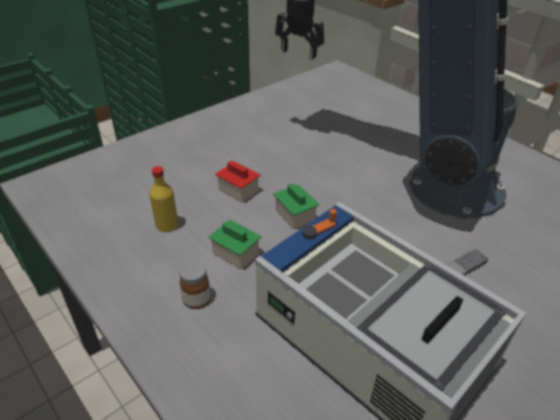

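The top view shows the chiller at (160,220) with its frame to the right, at world −y. The green tubs are at (312,203) and (316,281), the red tub at (385,262) and the catch peg near (229,239). The hatch's bar is at (108,222).

```bash
cat > m.py <<'E'
from h import *
def rect(n,m,z):
    u=cv2.findContours(m.astype(np.uint8),cv2.RETR_EXTERNAL,cv2.CHAIN_APPROX_NONE)[0]
    u=max(u,key=cv2.contourArea)[:,0,:]
    W=np.array([ray(n,a,b,z)[:2] for a,b in u],np.float32)*1000
    (c,s,a)=cv2.minAreaRect(W); 
    if s[0]>s[1]: a+=90; s=s[::-1]
    # direction of the long side, deg from world x
    return np.round(c,1),np.round(s,1),round((a+90)%180,1)
if __name__=='__main__':
    im,d,P=cloud('top'); hsv=cv2.cvtColor(im,cv2.COLOR_RGB2HSV); H,S,V=cv2.split(hsv)
    Z=P[...,2]; g=(H>45)&(H<80)&(S>100)
    v,u=np.mgrid[:420,:560]
    for nm,y0,y1 in(('tubA',175,240),('tubB',250,310)):
        b=(u>280)&(u<345)&(v>y0)&(v<y1)&g
        print(nm,'lid',rect('top',b&(abs(Z-.056)<.4),.056),'bar',rect('top',b&(Z>.070),.082),np.median(Z[b]))
    bl=(H>100)&(H<125)&(S>120)&(u>200)&(u<260)&(v>150)&(v<280)
    print('blue',rect('top',bl,.166),np.median(Z[bl]))
    o=(H<15)&(S>150)&(u>215)&(u<245)&(v>200)&(v<250)
    pk=o&(Z>.188); print('orange',rect('top',o,.176),'peg',pk.sum(),np.median(P[pk],0))
    bk=(V<40)&(u>95)&(u<120)&(v>190)&(v<255)&(Z>.17); print('hbar',rect('top',bk,.19),np.median(Z[bk]))
    ch=(Z>.155)&(Z<.175)&(u>60)&(u<255)&(v>150)&(v<290)
    print('chest',rect('top',ch,.166))
    r=(H<8)&(S>150)&(u>360)&(u<410)&(v>240)&(v<285);print('red',rect('top',r,.056))
    for nm,a in(('jar',(291,141)),('bottle',(393,170))):print(nm,P[a[1],a[0]])
E
python3 m.py
```

```text
tubA lid (array([ 614.6, -181.9]), array([74.9, 94.1]), 103.4) bar (array([ 614.1, -181.8]), array([16.7, 60.6]), 102.6) 0.05604913656310213
tubB lid (array([ 418. , -195.5]), array([75.4, 94. ]), 81.0) bar (array([ 419.2, -194.9]), array([18.2, 60.7]), 80.1) 0.05588139101114925
blue (array([568.3,   2.5]), array([ 49.4, 213.4]), 5.0) 0.16514275782441823
orange (array([530.9,   7.4]), array([19.3, 48.3]), 173.7) peg 30 [0.51317144 0.00983173 0.2008006 ]
hbar (array([544.3, 288.2]), array([18.4, 96.8]), 3.0) 0.18718618260683073
chest (array([553.7, 180.3]), array([239.8, 405.5]), 94.6)
red (array([ 467. , -368.3]), array([74.6, 94. ]), 100.7)
jar [ 0.76375522 -0.12665406  0.08951418]
bottle [ 0.68228382 -0.36667403  0.16617083]
```

```bash
python3 -m crank '[{"xyz":[43,29,-5],"roll":0.139,"gripper":0},{"xyz":[43,29,-5],"roll":0.139,"gripper":0},{"xyz":[43,29,-5],"roll":0.139,"gripper":0},{"xyz":[43,29,-5],"roll":0.139,"gripper":0},{"xyz":[43,29,-5],"roll":0.139,"gripper":0},{"xyz":[43,29,-5],"roll":0.139,"gripper":0},{"xyz":[43,29,-5],"roll":0.139,"gripper":0},{"xyz":[43,29,-5],"roll":0.139,"gripper":0},{"xyz":[43,30,-5],"roll":0.139,"gripper":0},{"xyz":[43,30,-5],"roll":0.139,"gripper":0},{"xyz":[42,30,-5],"roll":0.134,"gripper":0},{"xyz":[0,0,0],"roll":0,"gripper":0}]' 60
```

```text
t: 1.65
eef_pos: [0.6165, -0.1807, 0.1746]
ee_rot: [0.62, 0.785, -0.0, -0.001]
wrist_force: [-0.2, -0.8, 0.3]
width: 0.0857
gripper_force: 0.0
```

```bash
python3 -m crank '[{"xyz":[-2,-1,-45],"roll":0,"gripper":0},{"xyz":[0,0,-45],"roll":0,"gripper":0},{"xyz":[0,0,-22],"roll":0,"gripper":0},{"xyz":[0,0,0],"roll":0,"gripper":0.9},{"xyz":[0,0,0],"roll":0,"gripper":1},{"xyz":[0,0,0],"roll":0,"gripper":1},{"xyz":[0,0,0],"roll":0,"gripper":1},{"xyz":[0,0,0],"roll":0,"gripper":1},{"xyz":[0,0,0],"roll":0,"gripper":1},{"xyz":[0,0,0],"roll":0,"gripper":1}]' 60
```

```text
t: 2.9
eef_pos: [0.6136, -0.1844, 0.0653]
ee_rot: [0.622, 0.783, 0.001, 0.001]
wrist_force: [3.5, 0.5, 6.0]
width: 0.0147
gripper_force: 64.1
```

```bash
python3 -m crank '[{"xyz":[0,0,25],"roll":0,"gripper":1},{"xyz":[0,0,50],"roll":0,"gripper":1},{"xyz":[0,0,50],"roll":0,"gripper":1},{"xyz":[0,0,50],"roll":0,"gripper":1},{"xyz":[0,20,50],"roll":0,"gripper":1},{"xyz":[-2,45,0],"roll":-0.03,"gripper":1},{"xyz":[-2,50,0],"roll":-0.03,"gripper":1},{"xyz":[-2,50,0],"roll":-0.03,"gripper":1},{"xyz":[-2,50,0],"roll":-0.03,"gripper":1},{"xyz":[-2,50,0],"roll":-0.03,"gripper":1},{"xyz":[0,30,0],"roll":0,"gripper":1},{"xyz":[0,0,0],"roll":0,"gripper":1}]'
```

```text
t: 4.4
eef_pos: [0.6015, 0.1128, 0.2881]
ee_rot: [0.678, 0.735, -0.001, -0.001]
wrist_force: [0.0, -0.6, -3.4]
width: 0.0148
gripper_force: 62.7
```

Run:
```python
from h import *
save('scene','s1.png')
s=arm.read_state();print(s['eef_pos'],s['ee_rot'],s['wrist_force'],s['width'])
```

```text
[0.60163771 0.11145034 0.28818646] [ 6.78280754e-01  7.34801477e-01 -1.24358954e-03 -6.79570690e-04] [ 0.17019116 -0.67334723 -3.90971593] 0.014725268070542733
```

View pics/s1.png

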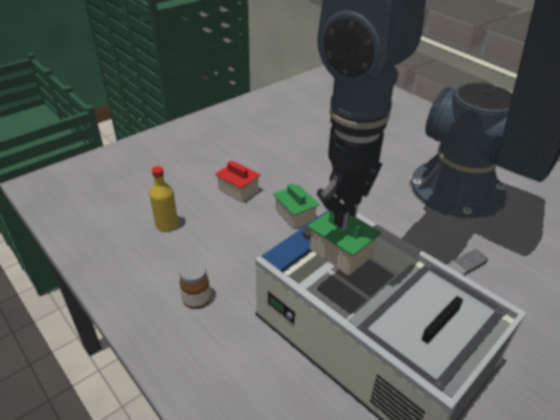

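The tub hangs level over the well at pixel (342,235), with its yaw matched to the chiller's.

```bash
python3 -m crank '[{"xyz":[2,-2,-30],"roll":0,"gripper":1},{"xyz":[0,0,-40],"roll":0,"gripper":1},{"xyz":[0,0,-30],"roll":0,"gripper":1},{"xyz":[0,0,-13],"roll":0,"gripper":1},{"xyz":[0,0,-10],"roll":0,"gripper":1},{"xyz":[0,0,-8],"roll":0,"gripper":1},{"xyz":[0,0,-6],"roll":0,"gripper":1},{"xyz":[0,0,0],"roll":0,"gripper":1},{"xyz":[0,0,0],"roll":0,"gripper":1}]'
```

```text
t: 5.58
eef_pos: [0.6048, 0.1088, 0.1528]
ee_rot: [0.679, 0.734, 0.0, 0.0]
wrist_force: [-0.1, -1.5, -0.3]
width: 0.0143
gripper_force: 63.1
```

Supported by the platform; release slightly and rise.

```bash
python3 -m crank '[{"xyz":[0,0,0],"roll":0,"gripper":0.6},{"xyz":[0,0,0],"roll":0,"gripper":0.6},{"xyz":[0,0,0],"roll":0,"gripper":0.6},{"xyz":[0,0,0],"roll":0,"gripper":0.6},{"xyz":[0,0,30],"roll":0,"gripper":0.6},{"xyz":[0,0,50],"roll":0,"gripper":0.6},{"xyz":[0,0,50],"roll":0,"gripper":0.6}]'
python3 - <<'E'
from h import *
im,d,P=cloud('top');cv2.imwrite('pics/t1.png',im[130:320,50:350,::-1].repeat(2,0).repeat(2,1))
E
```

```text
t: 6.45
eef_pos: [0.6042, 0.1087, 0.2836]
ee_rot: [0.679, 0.734, -0.0, -0.0]
wrist_force: [1.2, -0.1, -0.6]
width: 0.0344
gripper_force: 0.0
```

View pics/t1.png

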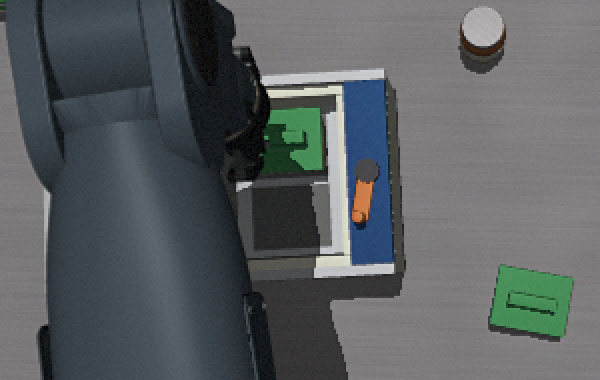

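Tub A sits straight on its patch (crop pixel 293,140). Now for tub B.

```bash
python3 -m crank '[{"xyz":[-26,-44,10],"roll":-0.035,"gripper":0.4},{"xyz":[-27,-44,0],"roll":-0.035,"gripper":0.2},{"xyz":[-27,-44,0],"roll":-0.035,"gripper":0},{"xyz":[-27,-44,0],"roll":-0.035,"gripper":0},{"xyz":[-27,-44,-20],"roll":-0.035,"gripper":0},{"xyz":[-26,-42,-30],"roll":-0.035,"gripper":0},{"xyz":[-26,-42,-35],"roll":-0.033,"gripper":0},{"xyz":[0,0,-40],"roll":0,"gripper":0},{"xyz":[0,0,-20],"roll":0,"gripper":0},{"xyz":[0,0,0],"roll":0,"gripper":0}]'
```

```text
t: 7.75
eef_pos: [0.4174, -0.195, 0.1462]
ee_rot: [0.763, 0.646, -0.001, -0.001]
wrist_force: [-0.4, -0.5, -0.2]
width: 0.0857
gripper_force: 0.0
```

```bash
python3 -m crank '[{"xyz":[1,0,-40],"roll":0,"gripper":0},{"xyz":[0,0,-30],"roll":0,"gripper":0},{"xyz":[0,0,-12],"roll":0,"gripper":0},{"xyz":[0,0,0],"roll":0,"gripper":0.9},{"xyz":[0,0,0],"roll":0,"gripper":1},{"xyz":[0,0,0],"roll":0,"gripper":1},{"xyz":[0,0,0],"roll":0,"gripper":1},{"xyz":[0,0,0],"roll":0,"gripper":1},{"xyz":[0,0,0],"roll":0,"gripper":1},{"xyz":[0,0,0],"roll":0,"gripper":1}]' 60
```

```text
t: 9.0
eef_pos: [0.4196, -0.1954, 0.0659]
ee_rot: [0.763, 0.646, 0.0, 0.0]
wrist_force: [-1.2, 0.8, 6.5]
width: 0.0147
gripper_force: 60.5
```

```bash
python3 -m crank '[{"xyz":[0,0,25],"roll":0,"gripper":1},{"xyz":[0,0,50],"roll":0,"gripper":1},{"xyz":[0,0,50],"roll":0,"gripper":1},{"xyz":[0,0,50],"roll":0,"gripper":1},{"xyz":[5,20,55],"roll":0,"gripper":1},{"xyz":[15,45,0],"roll":0.05,"gripper":1},{"xyz":[16,50,0],"roll":0.05,"gripper":1},{"xyz":[16,50,0],"roll":0.05,"gripper":1},{"xyz":[16,50,0],"roll":0.05,"gripper":1},{"xyz":[16,50,0],"roll":0.047,"gripper":1},{"xyz":[12,34,0],"roll":0,"gripper":1},{"xyz":[0,0,0],"roll":0,"gripper":1}]'
```

```text
t: 10.5
eef_pos: [0.5156, 0.1059, 0.2942]
ee_rot: [0.676, 0.737, -0.001, -0.001]
wrist_force: [-0.4, -1.1, -4.7]
width: 0.0142
gripper_force: 59.5
```

```bash
python3 -m crank '[{"xyz":[0,-1,-20],"roll":0,"gripper":1},{"xyz":[0,0,-40],"roll":0,"gripper":1},{"xyz":[0,0,-35],"roll":0,"gripper":1},{"xyz":[0,0,-20],"roll":0,"gripper":1},{"xyz":[0,0,-15],"roll":0,"gripper":1},{"xyz":[0,0,-12],"roll":0,"gripper":1},{"xyz":[0,0,-12],"roll":0,"gripper":1},{"xyz":[0,0,-10],"roll":0,"gripper":1},{"xyz":[0,0,-6],"roll":0,"gripper":1},{"xyz":[0,0,0],"roll":0,"gripper":1},{"xyz":[0,0,0],"roll":0,"gripper":1}]'
```

```text
t: 11.88
eef_pos: [0.5156, 0.1027, 0.1256]
ee_rot: [0.678, 0.735, 0.0, 0.0]
wrist_force: [-0.1, -1.8, 0.2]
width: 0.0143
gripper_force: 60.0
```

```bash
python3 -m crank '[{"xyz":[0,0,0],"roll":0,"gripper":0.6},{"xyz":[0,0,0],"roll":0,"gripper":0.6},{"xyz":[0,0,0],"roll":0,"gripper":0.6},{"xyz":[0,0,0],"roll":0,"gripper":0.6},{"xyz":[0,0,30],"roll":0,"gripper":0.6},{"xyz":[0,0,50],"roll":0,"gripper":0.6},{"xyz":[0,0,50],"roll":0,"gripper":1},{"xyz":[7,55,0],"roll":0,"gripper":1},{"xyz":[7,55,0],"roll":0,"gripper":1},{"xyz":[7,55,0],"roll":0,"gripper":1},{"xyz":[6,50,0],"roll":0,"gripper":1},{"xyz":[0,0,0],"roll":0,"gripper":1}]'
python3 - <<'E'
from h import *
from m import rect
im,d,P=cloud('scene');cv2.imwrite('pics/s2.png',im[...,::-1])
E
```

```text
t: 13.38
eef_pos: [0.5423, 0.321, 0.2541]
ee_rot: [0.676, 0.737, -0.0, -0.0]
wrist_force: [-0.2, -0.9, 0.3]
width: -0.0002
gripper_force: 0.0
```

View pics/s2.png

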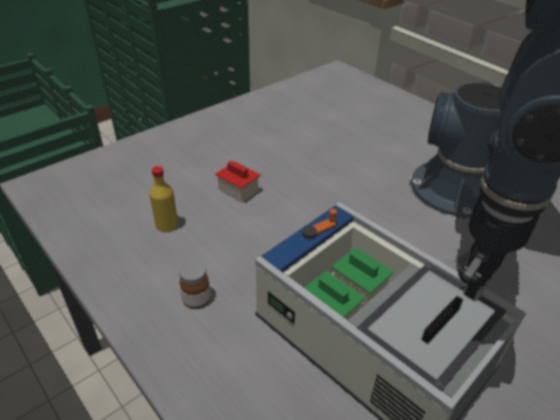

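Both tubs are side by side and sunk (pixels (362,270) and (335,293)). The fingers stand behind the push bar. Now I lower them and push.

```bash
python3 -m crank '[{"xyz":[0,0,-40],"roll":0,"gripper":1},{"xyz":[0,0,-30],"roll":0,"gripper":1},{"xyz":[0,0,-11],"roll":0,"gripper":1},{"xyz":[0,0,0],"roll":0,"gripper":1},{"xyz":[1,-8,0],"roll":0,"gripper":1},{"xyz":[1,-10,0],"roll":0,"gripper":1},{"xyz":[1,-15,0],"roll":0,"gripper":1},{"xyz":[2,-20,0],"roll":0,"gripper":1},{"xyz":[2,-20,0],"roll":0,"gripper":1},{"xyz":[2,-20,0],"roll":0,"gripper":1},{"xyz":[2,-20,0],"roll":0,"gripper":1},{"xyz":[0,0,0],"roll":0,"gripper":1}]'
```

```text
t: 14.92
eef_pos: [0.5537, 0.2026, 0.1741]
ee_rot: [0.678, 0.735, -0.001, 0.0]
wrist_force: [-0.3, -0.8, 0.4]
width: 0.0003
gripper_force: 0.0
```

```bash
python3 -m crank '[{"xyz":[1,-15,0],"roll":0,"gripper":1},{"xyz":[1,-15,0],"roll":0,"gripper":1},{"xyz":[1,-12,0],"roll":0,"gripper":1},{"xyz":[1,-8,0],"roll":0,"gripper":1},{"xyz":[0,-4,0],"roll":0,"gripper":1},{"xyz":[0,-4,0],"roll":0,"gripper":1},{"xyz":[0,-3,0],"roll":0,"gripper":1}]'
python3 - <<'E'
from h import *
from m import rect
im,d,P=cloud('top');cv2.imwrite('pics/t2.png',im[130:320,50:350,::-1].repeat(2,0).repeat(2,1))
E
```

```text
t: 15.8
eef_pos: [0.5576, 0.1437, 0.1744]
ee_rot: [0.677, 0.736, 0.0, 0.0]
wrist_force: [1.6, 2.0, -1.2]
width: 0.0001
gripper_force: 1.3
```

View pics/t2.png

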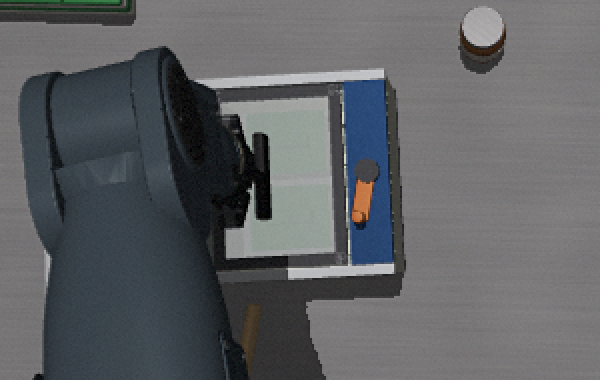

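The hatch is nearly shut, with a thin gap at crop column 344. Pushing gently until it meets the frame.

```bash
for i in 1; do python3 -m crank '[{"xyz":[0,-3,0],"roll":0,"gripper":1},{"xyz":[0,-3,0],"roll":0,"gripper":1},{"xyz":[0,0,0],"roll":0,"gripper":1}]'; done
```

```text
t: 16.23
eef_pos: [0.5575, 0.1416, 0.1744]
ee_rot: [0.677, 0.736, 0.003, -0.003]
wrist_force: [0.9, 22.3, -2.1]
width: 0.0003
gripper_force: 10.7
```

```bash
python3 -m crank '[{"xyz":[0,-3,0],"roll":0,"gripper":1},{"xyz":[0,-2,0],"roll":0,"gripper":1},{"xyz":[0,0,0],"roll":0,"gripper":1}]'
```

```text
t: 16.6
eef_pos: [0.5575, 0.1414, 0.1746]
ee_rot: [0.675, 0.738, 0.006, -0.006]
wrist_force: [-0.5, 43.7, -4.7]
width: 0.0003
gripper_force: 22.1
```

The hatch is hard against the frame: 44 N at the finger with no more travel. Next I work out the catch arc.

```bash
python3 -m crank '[{"xyz":[0,12,0],"roll":0,"gripper":1},{"xyz":[0,15,0],"roll":0,"gripper":1},{"xyz":[0,0,40],"roll":0,"gripper":1},{"xyz":[0,0,40],"roll":0,"gripper":1},{"xyz":[0,0,0],"roll":0,"gripper":1}]'
python3 - <<'E'
from h import *
p=arm.read_state()['eef_pos']*1000; q=arm.read_state()['ee_rot'];print(p,np.degrees(2*np.arctan2(q[1],q[0]))-90)
a=np.radians(4.7);R=np.array([[np.cos(a),-np.sin(a)],[np.sin(a),np.cos(a)]]);F=np.array([568.3,2.8])
psi=np.r_[-.38,-.38+.15*np.arange(1,12)]
W=np.array([F+R@(59*np.array([-np.cos(t),np.sin(t)])) for t in psi])
print(W[0]-p[:2]);print(np.c_[psi[1:],np.diff(W,axis=0),W[1:]].round(2))
im=save('top','t3.png');im2=im[130:320,50:350,::-1].repeat(2,0).repeat(2,1);cv2.imwrite('pics/t3c.png',im2)
print(arm.read_state()['joint_pos'])
E
```

```text
t: 17.23
eef_pos: [0.5587, 0.16, 0.2573]
ee_rot: [0.678, 0.735, 0.002, 0.002]
wrist_force: [1.0, 0.6, -0.1]
width: 0.0003
gripper_force: 0.0
[558.71225707 160.01677328 257.28344274] 4.680781435271754
[ -43.22606138 -183.51700283]
[[-2.3000e-01 -3.3400e+00  8.1900e+00  5.1215e+02 -1.5310e+01]
 [-8.0000e-02 -2.0800e+00  8.5900e+00  5.1007e+02 -6.7200e+00]
 [ 7.0000e-02 -7.7000e-01  8.8100e+00  5.0930e+02  2.0900e+00]
 [ 2.2000e-01  5.6000e-01  8.8200e+00  5.0986e+02  1.0910e+01]
 [ 3.7000e-01  1.8700e+00  8.6400e+00  5.1173e+02  1.9560e+01]
 [ 5.2000e-01  3.1400e+00  8.2700e+00  5.1487e+02  2.7820e+01]
 [ 6.7000e-01  4.3400e+00  7.7000e+00  5.1921e+02  3.5530e+01]
 [ 8.2000e-01  5.4400e+00  6.9700e+00  5.2465e+02  4.2490e+01]
 [ 9.7000e-01  6.4200e+00  6.0800e+00  5.3107e+02  4.8570e+01]
 [ 1.1200e+00  7.2600e+00  5.0500e+00  5.3833e+02  5.3620e+01]
 [ 1.2700e+00  7.9300e+00  3.9100e+00  5.4626e+02  5.7530e+01]]
[ 2.79168230e-01  3.27600711e-01  1.73542240e-01  1.41467340e+00
 -6.33711114e-04  1.76834093e+00]
```

View pics/t3c.png

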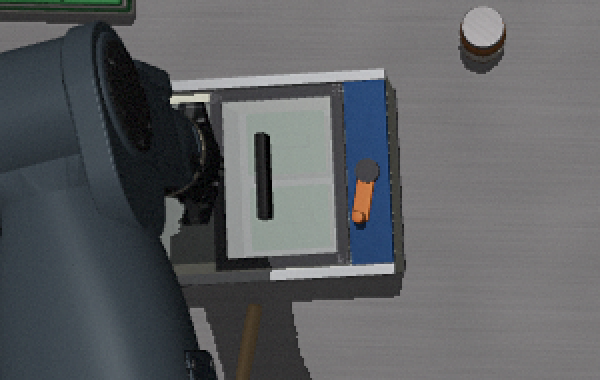

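The hatch stayed shut (bar at crop 263,175; panel edge meets the frame at column 345). Moving behind the peg.

```bash
python3 -m crank '[{"xyz":[-5,-20,0],"roll":0.175,"gripper":1},{"xyz":[-5,-20,0],"roll":0.175,"gripper":1},{"xyz":[-5,-20,0],"roll":0.175,"gripper":1},{"xyz":[-5,-20,0],"roll":0.175,"gripper":1},{"xyz":[-5,-20,0],"roll":0.175,"gripper":1},{"xyz":[-5,-20,0],"roll":0.175,"gripper":1},{"xyz":[-5,-20,0],"roll":0.175,"gripper":1},{"xyz":[-4,-20,0],"roll":0.175,"gripper":1},{"xyz":[-4,-26,0],"roll":0.175,"gripper":1},{"xyz":[0,0,-40],"roll":0,"gripper":1},{"xyz":[0,0,-33],"roll":0,"gripper":1},{"xyz":[0,0,0],"roll":0,"gripper":1}]'
```

```text
t: 18.77
eef_pos: [0.5121, -0.0264, 0.1784]
ee_rot: [-0.043, 0.999, 0.0, -0.003]
wrist_force: [0.1, 0.1, 1.0]
width: -0.0004
gripper_force: 0.0
```

```bash
python3 -m crank '[{"xyz":[3,3,6],"roll":0,"gripper":1},{"xyz":[-3,8,0],"roll":-0.15,"gripper":1},{"xyz":[-2,9,0],"roll":-0.15,"gripper":1},{"xyz":[-1,9,0],"roll":-0.15,"gripper":1},{"xyz":[1,9,0],"roll":-0.15,"gripper":1},{"xyz":[2,9,0],"roll":-0.15,"gripper":1},{"xyz":[3,8,0],"roll":-0.15,"gripper":1},{"xyz":[4,8,0],"roll":-0.15,"gripper":1},{"xyz":[0,0,0],"roll":0,"gripper":1}]'
```

```text
t: 19.9
eef_pos: [0.5225, 0.0374, 0.1889]
ee_rot: [0.463, 0.887, 0.001, 0.001]
wrist_force: [-0.5, 0.7, -0.3]
width: 0.0001
gripper_force: 0.0
```

```bash
python3 -m crank '[{"xyz":[2,5,-3],"roll":-0.15,"gripper":1},{"xyz":[6,6,0],"roll":-0.15,"gripper":1},{"xyz":[7,5,0],"roll":-0.15,"gripper":1},{"xyz":[6,4,0],"roll":-0.1,"gripper":1},{"xyz":[3,1,0],"roll":0,"gripper":1},{"xyz":[0,0,0],"roll":0,"gripper":1}]'
python3 - <<'E'
from h import *
im=save('top','t4.png');cv2.imwrite('pics/t4c.png',im[130:320,50:350,::-1].repeat(2,0).repeat(2,1))
E
```

```text
t: 20.65
eef_pos: [0.5445, 0.0574, 0.1849]
ee_rot: [0.685, 0.729, -0.001, -0.0]
wrist_force: [-5.6, -0.6, 2.9]
width: -0.0005
gripper_force: 2.8
```

View pics/t4c.png

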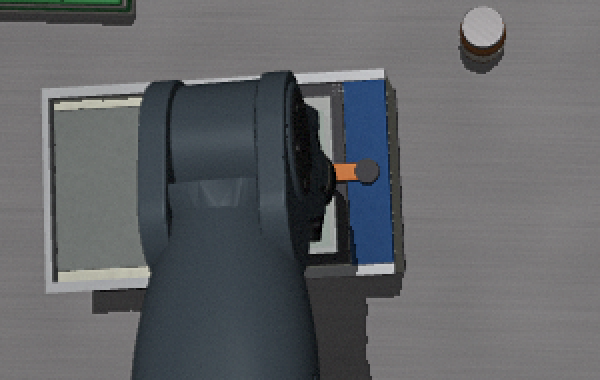

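The catch lies across the hatch (arm at crop 345,172) and it is resisting at its stop. One firm nudge, then back off and rise.

```bash
python3 -m crank '[{"xyz":[3,0,0],"roll":0,"gripper":1},{"xyz":[2,0,0],"roll":0,"gripper":1},{"xyz":[0,0,0],"roll":0,"gripper":1}]'
python3 -m crank '[{"xyz":[-12,0,0],"roll":0,"gripper":1},{"xyz":[-10,0,0],"roll":0,"gripper":1},{"xyz":[0,0,50],"roll":0,"gripper":1},{"xyz":[0,-30,50],"roll":0,"gripper":1},{"xyz":[-40,-45,0],"roll":0,"gripper":1},{"xyz":[-40,-45,0],"roll":0,"gripper":1},{"xyz":[-40,-45,0],"roll":0,"gripper":1},{"xyz":[-30,-50,0],"roll":0,"gripper":1},{"xyz":[0,-50,0],"roll":0,"gripper":1},{"xyz":[0,-50,0],"roll":0,"gripper":1},{"xyz":[0,0,0],"roll":0,"gripper":1}]'
python3 - <<'E'
from h import *
from m import rect
im,d,P=cloud('top');cv2.imwrite('pics/t5.png',im[...,::-1])
H,S,V=cv2.split(cv2.cvtColor(im,cv2.COLOR_RGB2HSV));Z=P[...,2];v,u=np.mgrid[:420,:560]
w=(u>60)&(u<250)&(v>160)&(v<270)
pk=w&(H<15)&(S>150)&(Z>.188);p=np.median(P[pk],0)*1000
a=np.radians(4.7);R=np.array([[np.cos(a),-np.sin(a)],[np.sin(a),np.cos(a)]])
l=R.T@(p[:2]-[568.3,2.8]);print('catch',l,np.arctan2(l[1],-l[0]))
b=rect('top',w&(V<40)&(Z>.175)&(u<200)&(u>150),.19);print('hbar',b,R.T@(b[0]-[559.7,107.6]))
E
```

```text
t: 21.08
eef_pos: [0.5455, 0.0575, 0.1846]
ee_rot: [0.685, 0.729, -0.003, -0.003]
wrist_force: [-21.5, -0.5, 11.8]
width: -0.0001
gripper_force: 10.9
t: 22.45
eef_pos: [0.3782, -0.2601, 0.2842]
ee_rot: [0.687, 0.726, -0.0, 0.001]
wrist_force: [0.9, 0.3, -1.2]
width: -0.0002
gripper_force: 0.0
catch [-1.68418897 53.63644593] 1.5394065553944447
hbar (array([557.2, 120.8]), array([14.5, 96.9]), 4.1) [-1.41000515 13.36045978]
```

View pics/t5.png

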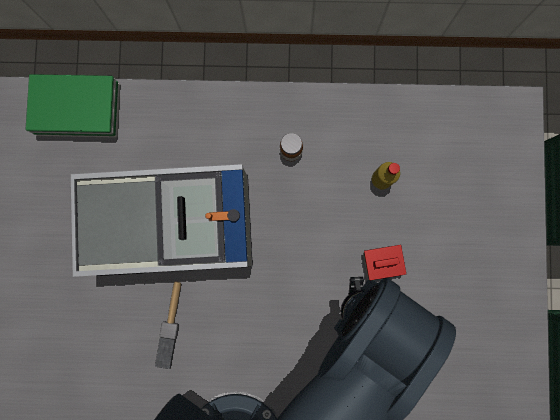

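The hatch is shut (bar at pixel 182,218), and the catch lies straight across (peg at 208,215) on its stop. The bystanders haven't moved, and the arm is clear.

```bash
python3 -c "
from cell import arm
print(arm.job_done())"
```

```text
the job is handed in; nothing more can be done
None
```

I handed the job in at about 22 s: both green tubs are on the sunken platform, the hatch is shut against the blue frame, the catch lies straight across it, and the other things are where they were.

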